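# Set out the reagents in their colour-coded stands

## Task

Set out the reagents for a cell passage: stand each of the two bottles and two tubes upright in the stand whose colour matches its cap (red, white, orange, blue), resting fully down inside the rim. Tip none of them over, and leave the beaker and the timer where they are.

Things in the scene. Friction and masses are not known exactly. Their poses are not given: they have to be found in the camera images.
- red_bottle: Screw-cap reagent bottle with a red cap and clear body, 50 mm diameter up to about 75 mm height, cap 35 mm diameter, 104 mm tall in all, 110 g, standing upright. Grip it across the body. Origin: centre of its underside; z up along its axis.
- white_bottle: Screw-cap reagent bottle with a white cap and clear body, 52 mm diameter up to about 75 mm height, cap 36 mm diameter, 108 mm tall in all, 120 g, standing upright. Grip it across the body. Origin: centre of its underside; z up along its axis.
- orange_tube: Upright sample tube (50 ml type, flat skirt to stand on) with an orange cap, barrel 28 to 33 mm diameter, 116 mm tall, 45 g. Origin: centre of its underside; z up along its axis.
- blue_tube: Upright sample tube (50 ml type, flat skirt to stand on) with a blue cap, barrel 28 to 33 mm diameter, 116 mm tall, 45 g. Origin: centre of its underside; z up along its axis.
- red_stand: Shallow round stand of red plastic, fixed to the bench, for the red-capped bottle: an open dish 80 mm outside diameter, 70 mm inside diameter, rim 14 mm high, 5 mm thick, inner floor 4 mm above the bench. Origin: centre of its underside on the bench; z up.
- white_stand: Shallow round stand of white plastic, fixed to the bench, for the white-capped bottle: an open dish 80 mm outside diameter, 70 mm inside diameter, rim 14 mm high, 5 mm thick, inner floor 4 mm above the bench. Origin: centre of its underside on the bench; z up.
- orange_stand: Shallow round stand of orange plastic, fixed to the bench, for the orange-capped tube: an open dish 62 mm outside diameter, 52 mm inside diameter, rim 14 mm high, 5 mm thick, inner floor 4 mm above the bench. Origin: centre of its underside on the bench; z up.
- blue_stand: Shallow round stand of blue plastic, fixed to the bench, for the blue-capped tube: an open dish 62 mm outside diameter, 52 mm inside diameter, rim 14 mm high, 5 mm thick, inner floor 4 mm above the bench. Origin: centre of its underside on the bench; z up.
- beaker: Bystander: loose open glass beaker, 70 mm diameter, 86 mm tall, standing amid the work. Origin: centre of its underside. Not to be moved.
- timer: Bystander: loose white bench timer, 62 x 62 x 16 mm, lying flat amid the work. Origin: centre of its underside. Not to be moved. (Unlisted obstacle: left of the work stands a fixed grey water bath 290 mm tall, over x = 0.41 to 0.75 m, y = 0.25 to 0.59 m; go round or over it. Lower fixed clutter stands behind the work, beyond x = 0.72 m.)
Mind the look-alikes: they are no part of the job. What is shaped like the white_bottle but yellow is not meant.

How it is judged:
By the outcome, as a careful person would: the job done as asked, in the order asked, and still so for the second after the job is handed in, with the robot touching nothing.
It also fails if it takes over 112 s, if anything falls off the work surface, if the arm or the gripper's body presses on something with over 40 N, if the wrist force passes 120 N, or if a joint passes its speed limit or range.

## Robot

A 7-joint arm with a two-finger parallel gripper is mounted at the origin on a cart in front of the work surface, level with it; the furniture and walls round the work are solid. World frame = base frame: x ahead of the robot, y to its left, z up, the work surface at z = 0. Lengths are in m, angles in rad, forces in N, time in s.
With the tool pointing down it reaches from about 0.4 to 0.875 m from the base axis. Payload 19.3 kg.
Tool frame: the origin (TCP) lies midway between the tips of the shut fingers; the grasp point (between the pads) lies 19 mm behind it (r.pinch_z is the z of the grasp point in the tool frame, in m); z points along the fingers, y is the line along which they close (so a half turn about z gives the same grasp; the last joint's range is limited). The gripper opens to 85 mm and grips with 20 to 120 N. Pads are 22 mm wide; open, the fingers measure 114 mm over their backs; the gripper's body (76 mm by 85 mm) begins 54 mm behind the grasp point. The pads swing forward as they close: fully open they stand 13 mm farther back than shut.
Start: joints at [-1.353, 0.521, -0.036, 1.599, 0.021, 1.021, -0.113], TCP at [0.177, 0.599, 0.203] pointing down, gripper open.
Joint ranges: [-2.91, 2.91], [-0.3, 2.13], [-1.5, 1.42], [0.17, 2.43], [-1.26, 4.41], [0.16, 1.93], [-2.52, 2.52]. Speed limits (rad/s): [1.89, 1.89, 2.39, 2.39, 3.01, 3.01, 3.01].

## Interface

Orientations are given as a rotation vector (axis times angle).
In Python, from plant import r, cams gives the robot as it stands.
- The arm moves only by the shell command python3 -m pendant 'ROWS' [OPENING] [FORCE]. ROWS is a JSON object of lists of equal length, an entry for each row: "xyz": the shift along the tool's x, y, z as a fraction of full scale, a list of three; "spin": the turn about the tool's z as a fraction of full scale. A call has 1 to 10 rows; each row is the pose to reach, as a shift and turn from the pose commanded when the call began, along the tool's axes at that moment; what a row does not reach only later rows make up. Full scale, the value 1, is 0.2 m for a shift and 90 degrees for a turn. A row lasts 1/12 s, in which the tool goes at most 41.7 mm and 7.16 degrees, less where a joint would pass 70% of its speed; a pose out of reach is approached as far as the arm can. A call with a number of a shift or a turn outside -1 to 1 is refused whole. A call with a gripper value outside its range is refused whole. OPENING is the opening, from -1 (shut) to 1 (fully open), set as the call begins (- or left out, the last holds). The fingers move at their own pace and stop on an object; FORCE is the grip in N (left out, the last holds). Time passes only in rows, so rows that repeat a pose let the fingers close. It gives the time, the measured TCP pose, the force, the opening and the grip force at its end, in the units of the state.
- r.get_obs(): the state, without advancing time (a new reading comes with each control period).
- cams.capture(name): name is "scene" or "top"; returns a dict with "img" (480x640x3 uint8, red, green, blue), "fx", "fy", "cx", "cy" (pixels), "distortion" ([k1, k2, p1, p2, k3] as OpenCV has them; the pictures are not rectified), "R" (3x3) and "t" (3): a world point X has camera coordinates R X + t. Camera axes: x right, y down, z forward; pixel columns grow to the right and rows downward; lengths in m; the calibration is good to about 2 mm. A picture is of the moment at which its call begins. There is no depth.
- r.job_done(): hands the job in; it is judged then, once.
The state is a dict: "time": time; "q": joint angles; "dq": joint speeds; "joint_torque": joint torques, N m; "eef_pos": TCP position; "orientation": TCP orientation; "force": force on the tool from outside, world axes, zero at the start; "ft_torque": the same for the moment, N m; "gripper_width": opening from 0.0 (shut) to 1.0 (fully open); "grasp_force": force on a finger pad.
Only numpy, scipy, OpenCV 4.12 (cv2) and the standard library are available. Lean on these libraries where they do the work, as an engineer would, in place of code of your own. Each camera call takes 0.05 s, during which the arm holds its last target. There are 200 camera calls.

## Working session

There is one attempt and no reset: what is moved stays moved. The work goes in short steps, Python scripts to look and compute and a shell command to move; the robot and the scene stay as the last step left them, time stands still between calls to the robot, and variables do not carry over. Pictures are saved under pics/ and viewed, at most 15 in all, crops included, and the job is handed in when it is done.

```bash
ls; mkdir -p pics; python3 - <<'E'
from plant import r,cams
import cv2
for n in("scene","top"):
    c=cams.capture(n); cv2.imwrite(f"pics/{n}0.png",c["img"][:,:,::-1]); print(n,c["fx"],c["fy"],c["cx"],c["cy"],c["distortion"],c["R"],c["t"])
print(r.get_obs(), r.pinch_z)
E
```

```text
pics
scene 617.7166219820807 617.7166219820807 328.99956965035466 235.23802648486227 [-0.21506917  0.          0.          0.          0.        ] [[ 0.66803134 -0.74413108  0.00175199]
 [-0.30874755 -0.27931365 -0.90920781]
 [ 0.67705914  0.60683839 -0.41633892]] [-0.44701684  0.19047415  0.73536683]
top 495.78816467110477 495.78816467110477 317.29586571725326 232.43503739920249 [-0.0537012  0.         0.         0.         0.       ] [[-0.00682463 -0.99994119  0.00842867]
 [-0.9931595   0.00579532 -0.11662174]
 [ 0.11656604 -0.00916692 -0.99314064]] [-0.0909711   0.54446575  0.88479419]
{'time': 0.1, 'q': array([-1.35324828,  0.52196782, -0.03630868,  1.59991194,  0.02117474,
        1.02108367, -0.11276751]), 'dq': array([ 0.00065669, -0.00253445, -0.00013156, -0.00170157, -0.00163628,
        0.00068653,  0.00069699]), 'joint_torque': array([ 3.33227974e-03, -9.28478551e+01,  1.98334001e+00, -3.70531368e+01,
        1.81340222e-02,  5.22480826e-03,  8.85516488e-05]), 'eef_pos': array([0.1773195 , 0.59899816, 0.20238913]), 'orientation': array([-4.50436806e-01, -3.10904543e+00,  1.54411217e-03]), 'force': array([-0.54216312, -0.55988474,  0.82741088]), 'ft_torque': array([ 0.0112321 , -0.02768281,  0.04277674]), 'grasp_force': 0.0, 'gripper_width': 1.0011445800819032} -0.0187
```

View pics/top0.png

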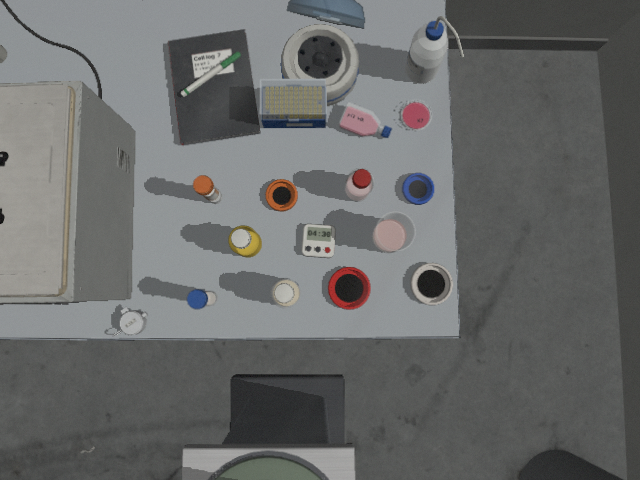

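View pics/scene0.png

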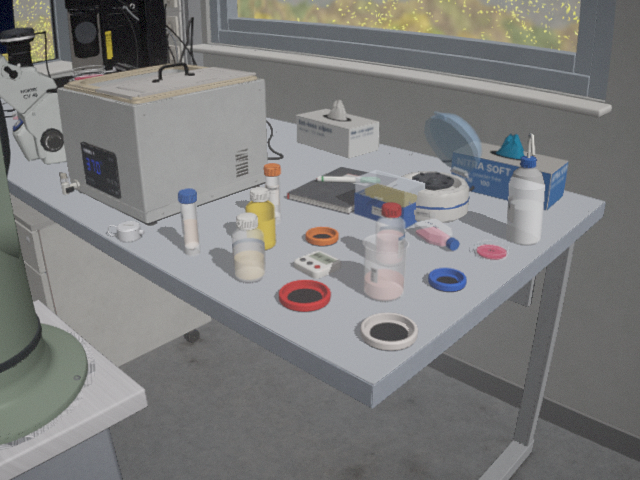

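The top view shows orange tube (206,187), yellow decoy bottle (245,240; it too has a white cap), white_bottle (285,292), blue tube (200,298), red bottle (360,183). The stands are orange (282,195), blue (418,188), red (349,288) and white (432,284); the beaker is at (392,233) and the timer at (318,240). Look-alikes: yellow bottle (245,240) for the white one, white lid (131,322), pink flask (365,120) and pink dish (415,116). I'll check the choice in one close crop.

```bash
python3 - <<'E'
import cv2
i=cv2.imread("pics/top0.png")[160:330,180:460]
i=cv2.resize(i,None,fx=2.8571,fy=2.8571,interpolation=cv2.INTER_CUBIC)
for x in range(180,460,20): cv2.line(i,(int((x-180)*2.8571),0),(int((x-180)*2.8571),6 if x%100 else 14),(0,0,255),1)
cv2.imwrite("pics/crop1.png",i)
E
```

```text
(no output)
```

View pics/crop1.png

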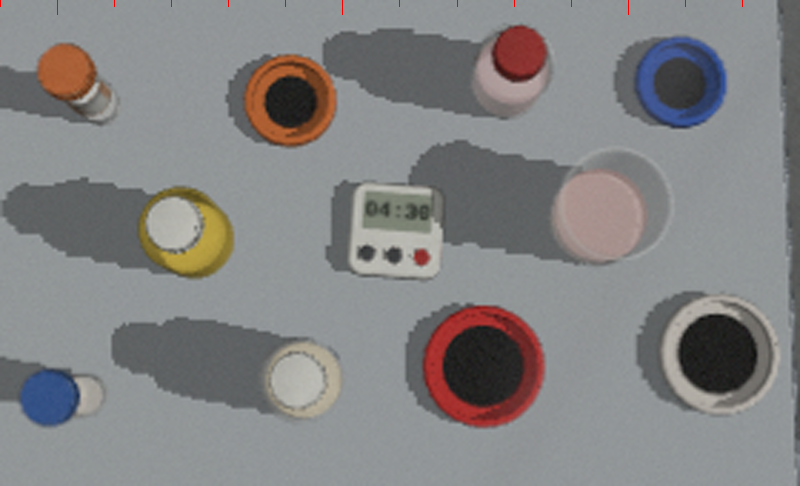

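The crop confirms it: clear-bodied white_bottle with cap at crop (298,380); the yellow body at (187,232) is the decoy. Caps: orange (67,70), blue (50,397), red (520,52). Stand rims: orange (290,100), red (484,366), blue (681,82), white (720,354). Beaker rim (617,203), timer (395,230).

```bash
cat > loc.py <<'E'
import numpy as np, cv2
from plant import r,cams
from scipy.spatial.transform import Rotation as Ro
def cam(n="top"): return cams.capture(n)
def loc(c,u,v,z):
    K=np.array([[c["fx"],0,c["cx"]],[0,c["fy"],c["cy"]],[0,0,1]])
    p=cv2.undistortPoints(np.array([[[u,v]]],float),K,np.array(c["distortion"],float))[0,0]
    R=np.array(c["R"]);t=np.array(c["t"]); d=R.T@[p[0],p[1],1]; o=-R.T@t
    return (o+d*(z-o[2])/d[2])[:2]
def proj(c,X):
    K=np.array([[c["fx"],0,c["cx"]],[0,c["fy"],c["cy"]],[0,0,1]])
    return cv2.projectPoints(np.array([X],float),cv2.Rodrigues(np.array(c["R"]))[0],np.array(c["t"],float),K,np.array(c["distortion"],float))[0].ravel()
def go(x,y,z,yaw=None):
    "shift in tool axes (fraction) from measured pose; yaw= desired angle of finger line in world, deg"
    o=r.get_obs();R=Ro.from_rotvec(o["orientation"]).as_matrix()
    s=R.T@(np.array([x,y,z])-o["eef_pos"])/.2
    a=np.degrees(np.arctan2(R[1,1],R[0,1]))
    print("t",round(o["time"],2),"pos",o["eef_pos"].round(4),"yaw",round(a,1),"shift",s.round(3), "tilt",np.degrees(np.arccos(-R[2,2])).round(2))
    if yaw is not None:
        d=(yaw-a+90)%180-90; print("spin",round(-d/90,3))
E
python3 - <<'E'
from loc import *
c=cam()
for n,u,v,z in [("otube",67,70,.116),("btube",50,397,.116),("rbot",520,52,.104),("wbot",298,380,.108),("yel",173,222,.108),("ost",290,100,.014),("rst",484,366,.014),("bst",681,82,.014),("wst",720,354,.014),("beaker",617,203,.086),("timer",395,230,.016)]:
    print(n,loc(c,180+u/2.8571,160+v/2.8571,z).round(3))
# cross-check with scene view: projected cap tops
s=cam("scene")
for n,u,v,z in [("otube",67,70,.116),("btube",50,397,.116),("rbot",520,52,.104),("wbot",298,380,.108)]:
    print(n,proj(s,[*loc(c,180+u/2.8571,160+v/2.8571,z),z]).round(1))
go(.5,0,.2,90)
print(Ro.from_rotvec(r.get_obs()["orientation"]).as_matrix().round(2))
E
```

```text
otube [0.617 0.099]
btube [0.424 0.106]
rbot [ 0.629 -0.172]
wbot [ 0.433 -0.038]
yel [0.527 0.036]
ost [ 0.618 -0.027]
rst [ 0.441 -0.154]
bst [ 0.629 -0.289]
wst [ 0.448 -0.309]
beaker [ 0.539 -0.231]
timer [ 0.531 -0.096]
otube [271.8 164.9]
btube [186.9 190.9]
rbot [390.6 204.6]
wbot [246.3 215.4]
t 0.2 pos [0.1773 0.5991 0.2026] yaw 73.5 shift [-2.397 -2.414  0.015] tilt 0.04
spin -0.183
[[-0.96  0.28 -0.  ]
 [ 0.28  0.96 -0.  ]
 [-0.   -0.   -1.  ]]
```

```bash
python3 -m pendant '{"xyz":[[-0.25,-0.35,-0.3],[-0.49,-0.69,-0.6],[-0.49,-0.69,-0.6],[-0.49,-0.69,-0.6],[-0.49,-0.69,-0.6],[-0.49,-0.69,-0.6],[-0.49,-0.69,-0.6],[-0.49,-0.69,-0.6]],"spin":[0,-0.05,-0.1,-0.183,-0.183,-0.183,-0.183,-0.183]}' 1 && python3 -c "
from loc import *
go(.433,-.038,.2,90)"
```

```text
time: 0.87
eef_pos: [0.2319, 0.4394, 0.3227]
orientation: [-0.001, -3.141, -0.0]
force: [-1.0, 1.5, -0.1]
gripper_width: 0.998
grasp_force: 0.0
t 0.87 pos [0.2319 0.4394 0.3227] yaw 90.0 shift [-1.007 -2.387  0.613] tilt 0.02
spin -0.0
```

```bash
python3 -m pendant '{"xyz":[[-0.5,-1,0],[-0.5,-1,0],[-0.5,-1,0],[-0.5,-1,0],[-0.5,-1,0],[-0.5,-1,0],[-0.5,-1,0]],"spin":[0,0,0,0,0,0,0]}' 1 && python3 -m pendant '{"xyz":[[-0.5,-1,0],[-0.5,-1,0],[-0.5,-1,0],[-0.5,-1,0],[-0.5,-1,0],[-0.5,-1,0],[-0.5,-1,0]],"spin":[0,0,0,0,0,0,0]}' && python3 -m pendant '{"xyz":[[0,-0.385,0.2],[0,-0.385,0.4],[0,-0.385,0.6],[0,-0.385,0.8],[0,-0.385,0.8],[0,-0.385,0.8]],"spin":[0,0,0,0,0,0]}' && python3 -c "
from loc import *
go(.433,-.038,.043,90)
c=cam();cv2.imwrite('pics/a.png',cv2.resize(c['img'][130:330,170:460,::-1],None,fx=2.75,fy=2.75))
print(proj(c,[.433,-.038,.108]))"
```

```text
time: 1.45
eef_pos: [0.3333, 0.2366, 0.3222]
orientation: [-0.007, -3.141, 0.002]
force: [1.1, 0.8, 0.5]
gripper_width: 0.999
grasp_force: 0.0
time: 2.03
eef_pos: [0.4333, 0.037, 0.322]
orientation: [-0.006, -3.14, 0.003]
force: [-0.2, 0.1, -0.7]
gripper_width: 1.0
grasp_force: 0.0
time: 2.53
eef_pos: [0.4295, -0.037, 0.1585]
orientation: [0.001, -3.134, 0.003]
force: [-1.0, 0.5, 0.2]
gripper_width: 1.001
grasp_force: 0.0
t 2.53 pos [ 0.4295 -0.037   0.1585] yaw 90.1 shift [-0.022 -0.004  0.577] tilt 0.47
spin 0.001
[284.4008192  293.18852317]
```

View pics/a.png

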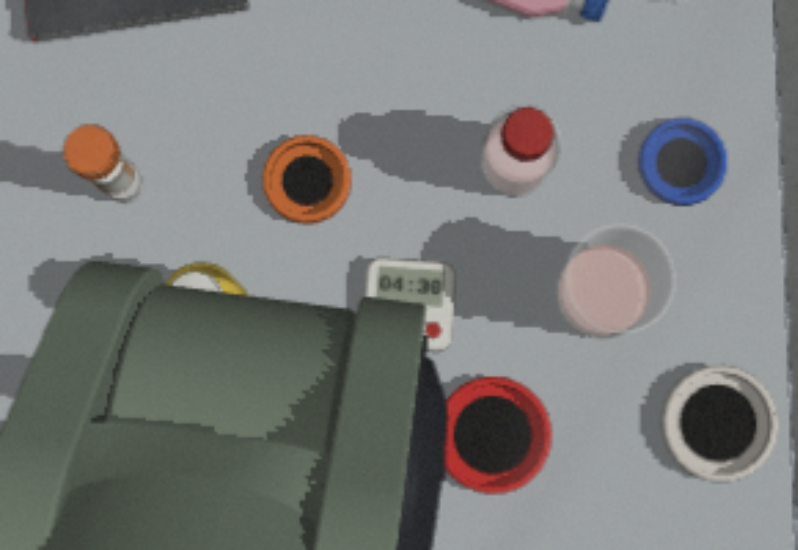

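The arm hides the bottle from above (red stand is visible at crop (495,435)). I'll rely on the measured position and go down to the grasp.

```bash
python3 -m pendant '{"xyz":[[0,0,0.12],[0,0,0.24],[0,0,0.36],[0,0,0.48],[0,0,0.595],[0,0,0.595],[0,0,0.595],[0,0,0.595]],"spin":[0,0,0,0,0,0,0,0]}' && python3 -m pendant '{"xyz":[[0,0,0],[0,0,0],[0,0,0],[0,0,0],[0,0,0],[0,0,0],[0,0,0],[0,0,0],[0,0,0],[0,0,0]],"spin":[0,0,0,0,0,0,0,0,0,0]}' -1 30 && python3 -c "
from loc import *
go(.448,-.309,.19,90)
c=cam('scene');cv2.imwrite('pics/b.png',cv2.resize(c['img'][100:360,140:480,::-1],None,fx=2.2,fy=2.2))"
```

```text
time: 3.25
eef_pos: [0.4333, -0.0373, 0.0456]
orientation: [-0.0, 3.14, 0.001]
force: [0.8, -1.3, 0.6]
gripper_width: 1.0
grasp_force: 0.0
time: 4.08
eef_pos: [0.433, -0.0373, 0.0448]
orientation: [-0.0, 3.14, 0.001]
force: [-0.3, 4.8, 14.3]
gripper_width: 0.568
grasp_force: 28.2
t 4.08 pos [ 0.433  -0.0373  0.0448] yaw 90.0 shift [-0.076 -1.358 -0.727] tilt 0.12
spin 0.0
```

View pics/b.png

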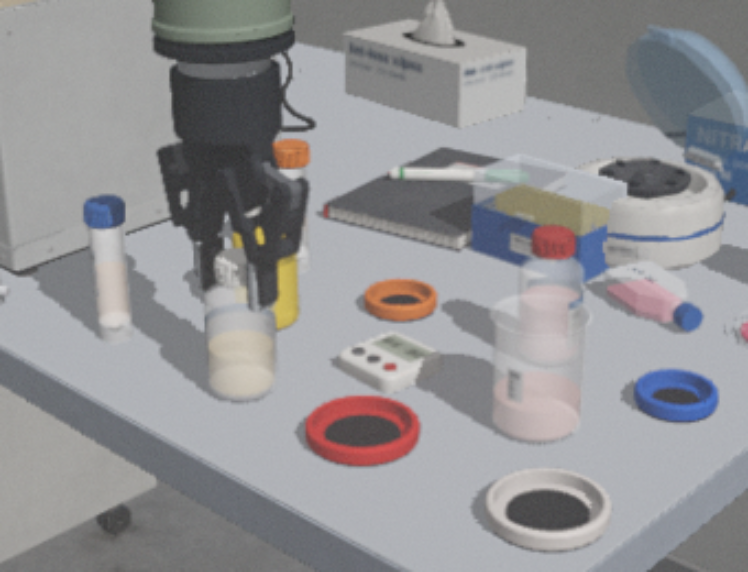

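White bottle (crop (240,340)) is held upright between the pads. Lift and carry to the white stand.

```bash
python3 -m pendant '{"xyz":[[0,0,-0.05],[0,0,-0.15],[0,0,-0.25],[0,0,-0.35],[0,-0.1,-0.35],[0,-0.23,-0.35],[0,-0.38,-0.35],[0,-0.53,-0.35],[0,-0.68,-0.35],[0,-0.83,-0.35]],"spin":[0,0,0,0,0,0,0,0,0,0]}' && python3 -m pendant '{"xyz":[[-0.01,-0.15,0],[-0.03,-0.3,0],[-0.05,-0.42,0],[-0.07,-0.5,0],[-0.075,-0.53,0],[-0.075,-0.53,0],[-0.075,-0.53,0],[-0.075,-0.53,0]],"spin":[0,0,0,0,0,0,0,0]}' && python3 -c "
from loc import *
go(.448,-.309,.05,90)
c=cam('scene');cv2.imwrite('pics/c.png',cv2.resize(c['img'][120:380,240:580,::-1],None,fx=2.2,fy=2.2))"
```

```text
time: 4.97
eef_pos: [0.4317, -0.2053, 0.1143]
orientation: [0.0, 3.141, 0.0]
force: [0.0, 0.2, -1.9]
gripper_width: 0.565
grasp_force: 28.4
time: 5.63
eef_pos: [0.4469, -0.3086, 0.1139]
orientation: [0.001, -3.141, -0.001]
force: [-0.7, 0.1, -1.3]
gripper_width: 0.562
grasp_force: 28.5
t 5.63 pos [ 0.4469 -0.3086  0.1139] yaw 90.0 shift [-0.006 -0.002  0.32 ] tilt 0.04
spin 0.0
```

View pics/c.png

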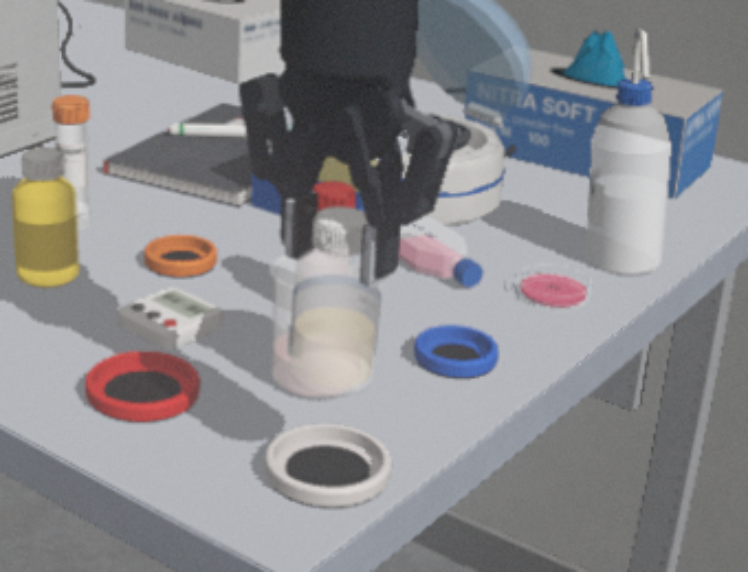

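```bash
python3 -m pendant '{"xyz":[[-0.005,0,0.08],[-0.005,0,0.16],[-0.005,0,0.23],[-0.005,0,0.28],[-0.005,0,0.31],[-0.005,0,0.325],[-0.005,0,0.325],[-0.005,0,0.325]],"spin":[0,0,0,0,0,0,0,0]}' && python3 -m pendant '{"xyz":[[0,0,0],[0,0,0],[0,0,0],[0,0,0],[0,0,0],[0,0,0],[0,0,0],[0,0,0]],"spin":[0,0,0,0,0,0,0,0]}' 1 && python3 -m pendant '{"xyz":[[0,0,-0.08],[0,0,-0.2],[0,0,-0.35],[0,0,-0.5],[0,0,-0.7],[0,0,-0.75],[0,0,-0.75],[0,0,-0.75]],"spin":[0,0,0,0,0,0,0,0]}' && python3 -c "
from loc import *
go(.629,-.172,.043,90)
c=cam('scene');cv2.imwrite('pics/d.png',cv2.resize(c['img'][120:380,240:580,::-1],None,fx=2.2,fy=2.2))"
```

```text
time: 6.35
eef_pos: [0.4483, -0.3098, 0.0494]
orientation: [0.0, 3.141, -0.0]
force: [0.6, -0.9, -1.1]
gripper_width: 0.563
grasp_force: 28.6
time: 7.02
eef_pos: [0.4479, -0.31, 0.0489]
orientation: [-0.001, -3.142, 0.0]
force: [0.8, -0.5, -0.3]
gripper_width: 1.002
grasp_force: 0.0
time: 7.68
eef_pos: [0.4482, -0.3099, 0.1992]
orientation: [0.0, 3.14, -0.0]
force: [1.2, -0.1, -1.1]
gripper_width: 1.003
grasp_force: 0.0
t 7.68 pos [ 0.4482 -0.3099  0.1992] yaw 90.0 shift [-0.903  0.689  0.782] tilt 0.07
spin -0.0
```

View pics/d.png

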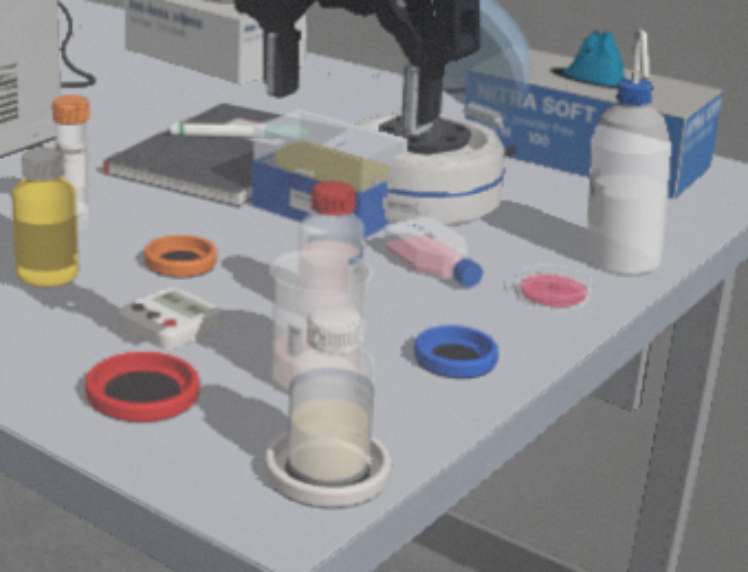

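White bottle stands inside the white stand (crop (330,440)). Red bottle next.

```bash
python3 -m pendant '{"xyz":[[-0.15,0.1,0],[-0.3,0.2,0],[-0.5,0.35,0],[-0.7,0.5,0],[-0.85,0.65,0],[-0.903,0.69,0],[-0.903,0.69,0],[-0.903,0.69,0],[-0.903,0.69,0]],"spin":[0,0,0,0,0,0,0,0,0]}' && python3 -m pendant '{"xyz":[[0,0,0.12],[0,0,0.26],[0,0,0.4],[0,0,0.54],[0,0,0.68],[0,0,0.775],[0,0,0.775],[0,0,0.775],[0,0,0.775]],"spin":[0,0,0,0,0,0,0,0,0]}' && python3 -m pendant '{"xyz":[[0,0,0],[0,0,0],[0,0,0],[0,0,0],[0,0,0],[0,0,0],[0,0,0],[0,0,0],[0,0,0],[0,0,0]],"spin":[0,0,0,0,0,0,0,0,0,0]}' -1 30 && python3 -m pendant '{"xyz":[[0,0,-0.05],[0,0,-0.15],[0,0,-0.3],[0,0,-0.45],[0,0,-0.6],[0,0,-0.7],[0,0,-0.7],[0,0,-0.7]],"spin":[0,0,0,0,0,0,0,0]}' && python3 -c "
from loc import *
go(.441,-.154,.048,90)
c=cam('scene');cv2.imwrite('pics/e.png',cv2.resize(c['img'][120:380,240:580,::-1],None,fx=2.2,fy=2.2))"
```

```text
time: 8.48
eef_pos: [0.6277, -0.1725, 0.1975]
orientation: [-0.001, -3.139, 0.0]
force: [-0.1, -0.6, 0.1]
gripper_width: 1.0
grasp_force: 0.0
time: 9.23
eef_pos: [0.6288, -0.1731, 0.0452]
orientation: [0.002, 3.14, -0.001]
force: [-0.1, -0.5, 1.5]
gripper_width: 0.999
grasp_force: 0.0
time: 10.07
eef_pos: [0.6293, -0.1718, 0.0449]
orientation: [0.0, 3.14, 0.0]
force: [0.5, 1.5, 8.2]
gripper_width: 0.515
grasp_force: 27.7
time: 10.73
eef_pos: [0.629, -0.1721, 0.1855]
orientation: [0.001, 3.139, -0.0]
force: [0.6, -0.2, -1.8]
gripper_width: 0.478
grasp_force: 32.8
t 10.73 pos [ 0.629  -0.1721  0.1855] yaw 90.0 shift [0.942 0.09  0.685] tilt 0.13
spin -0.0
```

View pics/e.png

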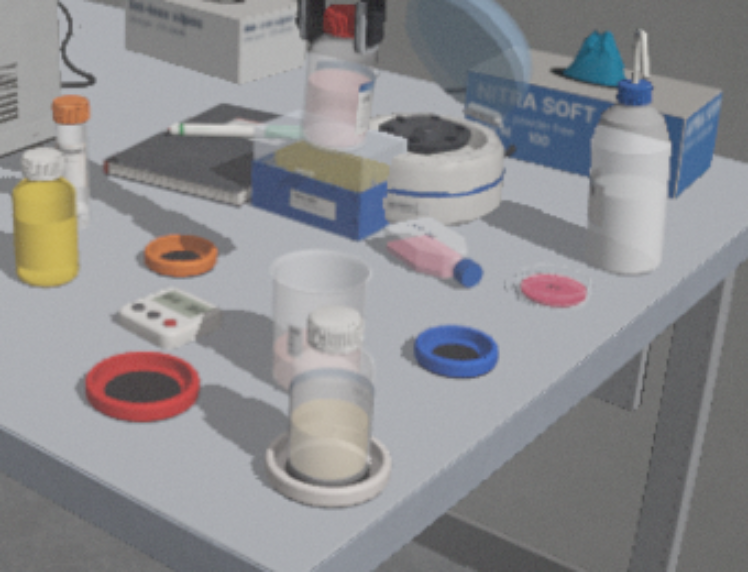

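Red bottle is held upright (cap at crop (340,20)), but the opening narrowed while lifting, so it may have slid to the shoulder. I'll work out the height of its base.

```bash
python3 -c "
from loc import *
c=cam('scene')
f=-np.array(c['R'])[2,:2]; f=f/np.linalg.norm(f)*.025
for z in (.11,.12,.13,.14,.15): print(z,((proj(c,[.629+f[0],-.172+f[1],z])-[240,120])*2.2).round(1),((proj(c,[.629,-.172,z+.104])-[240,120])*2.2).round(1))
cv2.imwrite('pics/f.png',cv2.resize(c['img'][80:200,320:470,::-1],None,fx=4,fy=4,interpolation=cv2.INTER_CUBIC))
print(r.get_obs()['gripper_width'],r.get_obs()['grasp_force'])"
```

```text
0.11 [334.8 191.4] [337.3  44.1]
0.12 [335.3 178.7] [337.8  30.7]
0.13 [335.9 165.8] [338.4  17.1]
0.14 [336.5 152.8] [338.9   3.5]
0.15 [337.1 139.8] [339.4 -10.3]
0.4829794827735616 32.76447661739439
```

View pics/f.png

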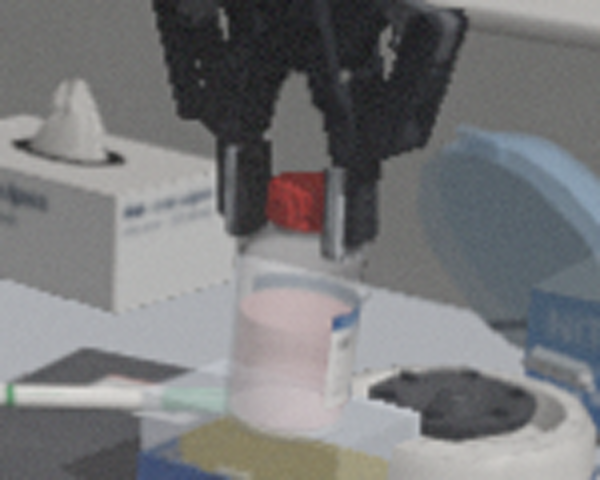

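Base is at z≈0.14, so it did not slip, but the pads hold only the top of the body. I'll set it down and regrip 7 mm lower.

```bash
python3 -m pendant '{"xyz":[[0,0,0.1],[0,0,0.2],[0,0,0.32],[0,0,0.44],[0,0,0.55],[0,0,0.63],[0,0,0.68],[0,0,0.7],[0,0,0.7],[0,0,0.7]],"spin":[0,0,0,0,0,0,0,0,0,0]}' && python3 -m pendant '{"xyz":[[0,0,0],[0,0,0],[0,0,0],[0,0,0],[0,0,0],[0,0,0.03],[0,0,0.035],[0,0,0.035],[0,0,0.035]],"spin":[0,0,0,0,0,0,0,0,0]}' 1 && python3 -m pendant '{"xyz":[[0,0,0],[0,0,0],[0,0,0],[0,0,0],[0,0,0],[0,0,0],[0,0,0],[0,0,0],[0,0,0],[0,0,0]],"spin":[0,0,0,0,0,0,0,0,0,0]}' -1 30 && python3 -m pendant '{"xyz":[[0,0,-0.05],[0,0,-0.15],[0,0,-0.3],[0,0,-0.45],[0,0,-0.6],[0,0,-0.7],[0,0,-0.7],[0,0,-0.7]],"spin":[0,0,0,0,0,0,0,0]}' && python3 -c "
from loc import *
go(.441,-.154,.042,90)"
```

```text
time: 11.67
eef_pos: [0.631, -0.1708, 0.0471]
orientation: [-0.001, 3.137, 0.002]
force: [-7.0, 11.5, 49.5]
gripper_width: 0.486
grasp_force: 51.8
time: 12.42
eef_pos: [0.6284, -0.172, 0.0366]
orientation: [-0.001, -3.141, -0.0]
force: [0.5, -0.2, -0.0]
gripper_width: 0.998
grasp_force: 0.0
time: 13.25
eef_pos: [0.6289, -0.172, 0.0373]
orientation: [0.0, 3.141, -0.0]
force: [-1.3, 0.7, 6.6]
gripper_width: 0.555
grasp_force: 30.6
time: 13.92
eef_pos: [0.6289, -0.1721, 0.1782]
orientation: [0.001, 3.14, -0.0]
force: [-0.8, 1.3, -2.6]
gripper_width: 0.56
grasp_force: 31.5
t 13.92 pos [ 0.6289 -0.1721  0.1782] yaw 90.0 shift [0.941 0.09  0.679] tilt 0.1
spin -0.0
```

```bash
python3 -m pendant '{"xyz":[[0.06,0.01,0],[0.18,0.02,0],[0.32,0.03,0],[0.46,0.05,0],[0.6,0.06,0],[0.74,0.08,0],[0.86,0.09,0],[0.941,0.09,0],[0.941,0.09,0],[0.941,0.09,0]],"spin":[0,0,0,0,0,0,0,0,0,0]}' && python3 -m pendant '{"xyz":[[0,0,0.1],[0,0,0.2],[0,0,0.32],[0,0,0.42],[0,0,0.52],[0,0,0.6],[0,0,0.65],[0,0,0.68],[0,0,0.68],[0,0,0.68]],"spin":[0,0,0,0,0,0,0,0,0,0]}' && python3 -m pendant '{"xyz":[[0,0,0],[0,0,0],[0,0,0],[0,0,0],[0,0,0],[0,0,0]],"spin":[0,0,0,0,0,0]}' 1 && python3 -m pendant '{"xyz":[[0,0,-0.08],[0,0,-0.2],[0,0,-0.35],[0,0,-0.5],[0,0,-0.7],[0,0,-0.75],[0,0,-0.75],[0,0,-0.75]],"spin":[0,0,0,0,0,0,0,0]}' && python3 -c "
from loc import *
go(.617,.099,.05,90);go(.424,.106,.05,90)
c=cam('scene');cv2.imwrite('pics/g.png',cv2.resize(c['img'][120:380,140:480,::-1],None,fx=2.2,fy=2.2))"
```

```text
time: 14.75
eef_pos: [0.4398, -0.1538, 0.1766]
orientation: [-0.001, -3.141, -0.001]
force: [0.6, -0.4, -0.4]
gripper_width: 0.556
grasp_force: 31.5
time: 15.58
eef_pos: [0.4408, -0.154, 0.0408]
orientation: [-0.0, -3.142, -0.0]
force: [0.6, -0.1, -0.2]
gripper_width: 0.559
grasp_force: 35.0
time: 16.08
eef_pos: [0.4404, -0.154, 0.041]
orientation: [0.001, 3.141, -0.0]
force: [-0.1, 0.6, -0.5]
gripper_width: 0.999
grasp_force: 0.0
time: 16.75
eef_pos: [0.4407, -0.1537, 0.1912]
orientation: [-0.0, 3.14, 0.0]
force: [-0.0, 0.3, 0.4]
gripper_width: 1.0
grasp_force: 0.0
t 16.75 pos [ 0.4407 -0.1537  0.1912] yaw 90.0 shift [-0.881  1.263  0.708] tilt 0.08
spin 0.0
t 16.75 pos [ 0.4407 -0.1537  0.1912] yaw 90.0 shift [0.084 1.298 0.706] tilt 0.08
spin 0.0
```

View pics/g.png

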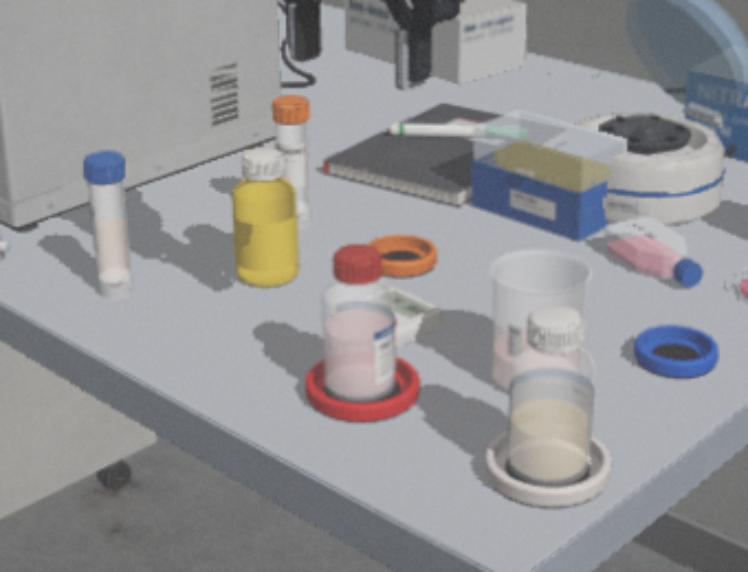

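Red and white bottles are both seated (crop (362,390) and (550,470)). Orange tube next.

```bash
python3 -m pendant '{"xyz":[[-0.1,0.15,0],[-0.25,0.36,0],[-0.4,0.56,0],[-0.55,0.77,0],[-0.65,0.95,0],[-0.65,0.95,0],[-0.65,0.95,0]],"spin":[0,0,0,0,0,0,0]}' && python3 -m pendant '{"xyz":[[-0.12,0.16,0],[-0.23,0.313,0],[-0.23,0.313,0],[-0.23,0.313,0.1],[-0.23,0.313,0.22],[-0.23,0.313,0.36],[-0.23,0.313,0.5],[-0.23,0.313,0.62],[-0.23,0.313,0.7],[-0.23,0.313,0.7]],"spin":[0,0,0,0,0,0,0,0,0,0]}' && python3 -m pendant '{"xyz":[[0,0,0],[0,0,0],[0,0,0],[0,0,0],[0,0,0],[0,0,0],[0,0,0],[0,0,0],[0,0,0],[0,0,0]],"spin":[0,0,0,0,0,0,0,0,0,0]}' -1 25 && python3 -m pendant '{"xyz":[[0,0,-0.05],[0,0,-0.12],[0,0,-0.2],[0,0,-0.3],[0,0,-0.3],[0,0,-0.3]],"spin":[0,0,0,0,0,0]}' && python3 -c "
from loc import *
go(.618,-.027,.055,90)
c=cam('scene');cv2.imwrite('pics/h.png',cv2.resize(c['img'][100:360,140:480,::-1],None,fx=2.2,fy=2.2))"
```

```text
time: 17.38
eef_pos: [0.5719, 0.042, 0.1886]
orientation: [0.01, -3.139, -0.002]
force: [-0.2, 0.5, -1.5]
gripper_width: 0.999
grasp_force: 0.0
time: 18.22
eef_pos: [0.6136, 0.0978, 0.0462]
orientation: [-0.001, -3.135, 0.003]
force: [-0.3, 0.6, -0.0]
gripper_width: 0.997
grasp_force: 0.0
time: 19.05
eef_pos: [0.617, 0.0989, 0.0516]
orientation: [0.0, 3.14, 0.001]
force: [0.7, 0.3, 7.2]
gripper_width: 0.384
grasp_force: 24.8
time: 19.55
eef_pos: [0.617, 0.0987, 0.1123]
orientation: [0.001, 3.14, 0.001]
force: [-0.9, 0.9, -0.5]
gripper_width: 0.382
grasp_force: 24.8
t 19.55 pos [0.617  0.0987 0.1123] yaw 90.0 shift [-0.005 -0.629  0.286] tilt 0.11
spin -0.0
```

View pics/h.png

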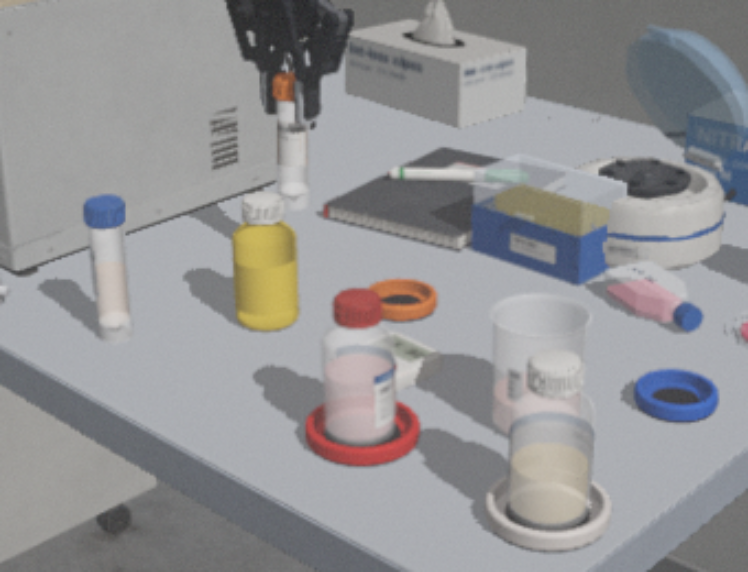

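Orange tube (crop (290,150)) is held upright and off the bench. Place it in its stand.

```bash
python3 -m pendant '{"xyz":[[0,-0.06,0],[0,-0.17,0],[0,-0.3,0],[0,-0.43,0],[0,-0.54,0],[0,-0.61,0],[-0.005,-0.63,0],[-0.005,-0.63,0],[-0.005,-0.63,0],[-0.005,-0.63,0]],"spin":[0,0,0,0,0,0,0,0,0,0]}' && python3 -m pendant '{"xyz":[[0,0,0.06],[0,0,0.13],[0,0,0.19],[0,0,0.23],[0,0,0.26],[0,0,0.275],[0,0,0.28],[0,0,0.28],[0,0,0.28]],"spin":[0,0,0,0,0,0,0,0,0]}' && python3 -c "
from loc import *
go(.618,-.027,.055,90)
c=cam('scene');cv2.imwrite('pics/i.png',cv2.resize(c['img'][120:320,220:420,::-1],None,fx=3,fy=3))"
```

```text
time: 20.43
eef_pos: [0.6174, -0.0258, 0.1107]
orientation: [0.002, -3.141, -0.001]
force: [0.3, 0.7, -0.6]
gripper_width: 0.385
grasp_force: 24.8
time: 21.18
eef_pos: [0.6178, -0.0272, 0.0552]
orientation: [0.0, 3.141, 0.0]
force: [0.2, 1.9, 1.9]
gripper_width: 0.385
grasp_force: 25.3
t 21.18 pos [ 0.6178 -0.0272  0.0552] yaw 90.0 shift [-0.001  0.001  0.001] tilt 0.04
spin -0.0
```

View pics/i.png

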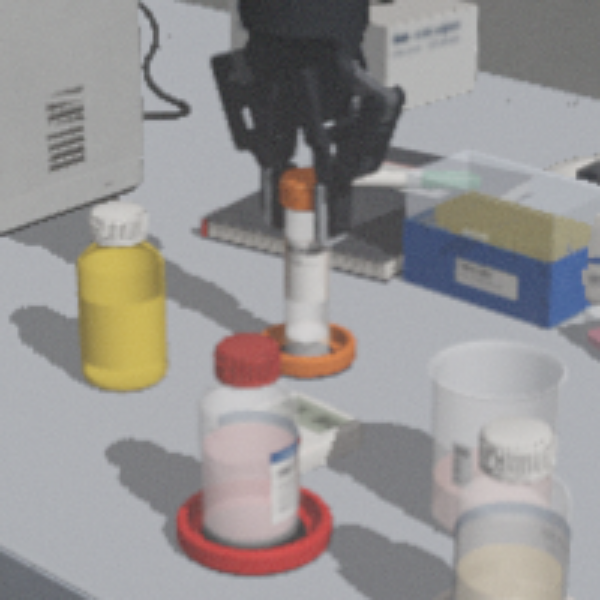

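Orange tube stands inside the orange rim (crop (308,350)). Release it and fetch the blue tube.

```bash
python3 -m pendant '{"xyz":[[0,0,0],[0,0,0],[0,0,0],[0,0,0],[0,0,0],[0,0,0]],"spin":[0,0,0,0,0,0]}' 1 && python3 -m pendant '{"xyz":[[0,0,-0.08],[0,0,-0.2],[0,0,-0.35],[0,0,-0.5],[0,0,-0.7],[0,0,-0.75],[0,0,-0.75],[0,0,-0.75]],"spin":[0,0,0,0,0,0,0,0]}' && python3 -m pendant '{"xyz":[[0.15,0.1,0],[0.35,0.24,0],[0.52,0.36,0],[0.7,0.48,0],[0.88,0.6,0],[0.969,0.666,0],[0.969,0.666,0],[0.969,0.666,0],[0.969,0.666,0]],"spin":[0,0,0,0,0,0,0,0,0]}' && python3 -m pendant '{"xyz":[[0,0,0.12],[0,0,0.26],[0,0,0.4],[0,0,0.54],[0,0,0.66],[0,0,0.74],[0,0,0.77],[0,0,0.77],[0,0,0.77]],"spin":[0,0,0,0,0,0,0,0,0]}' && python3 -m pendant '{"xyz":[[0,0,0],[0,0,0],[0,0,0],[0,0,0],[0,0,0],[0,0,0],[0,0,0],[0,0,0],[0,0,0],[0,0,0]],"spin":[0,0,0,0,0,0,0,0,0,0]}' -1 25 && python3 -m pendant '{"xyz":[[0,0,-0.05],[0,0,-0.12],[0,0,-0.25],[0,0,-0.4],[0,0,-0.55],[0,0,-0.68],[0,0,-0.75],[0,0,-0.75]],"spin":[0,0,0,0,0,0,0,0]}' && python3 -c "
from loc import *
go(.629,-.289,.055,90)
c=cam('scene');cv2.imwrite('pics/j.png',cv2.resize(c['img'][80:340,140:480,::-1],None,fx=2.2,fy=2.2))"
```

```text
time: 21.73
eef_pos: [0.6174, -0.0274, 0.0549]
orientation: [-0.001, -3.142, 0.0]
force: [-0.3, 0.1, -0.8]
gripper_width: 0.998
grasp_force: 0.0
time: 22.4
eef_pos: [0.6176, -0.0273, 0.2052]
orientation: [0.0, 3.141, 0.0]
force: [-0.1, 0.3, -0.8]
gripper_width: 1.003
grasp_force: 0.0
time: 23.15
eef_pos: [0.4238, 0.1057, 0.2044]
orientation: [-0.0, -3.141, 0.001]
force: [0.7, -0.5, 0.3]
gripper_width: 0.997
grasp_force: 0.0
time: 23.9
eef_pos: [0.4241, 0.1052, 0.051]
orientation: [-0.002, -3.141, 0.001]
force: [-0.3, -0.4, -0.3]
gripper_width: 1.002
grasp_force: 0.0
time: 24.73
eef_pos: [0.4241, 0.1061, 0.0513]
orientation: [0.0, 3.141, 0.001]
force: [-0.4, -0.2, 8.4]
gripper_width: 0.383
grasp_force: 26.6
time: 25.4
eef_pos: [0.4249, 0.1064, 0.2036]
orientation: [0.001, 3.138, 0.004]
force: [-0.7, 0.3, 0.6]
gripper_width: 0.382
grasp_force: 26.2
t 25.4 pos [0.4249 0.1064 0.2036] yaw 90.0 shift [-1.018 -1.978  0.742] tilt 0.26
spin -0.0
```

View pics/j.png

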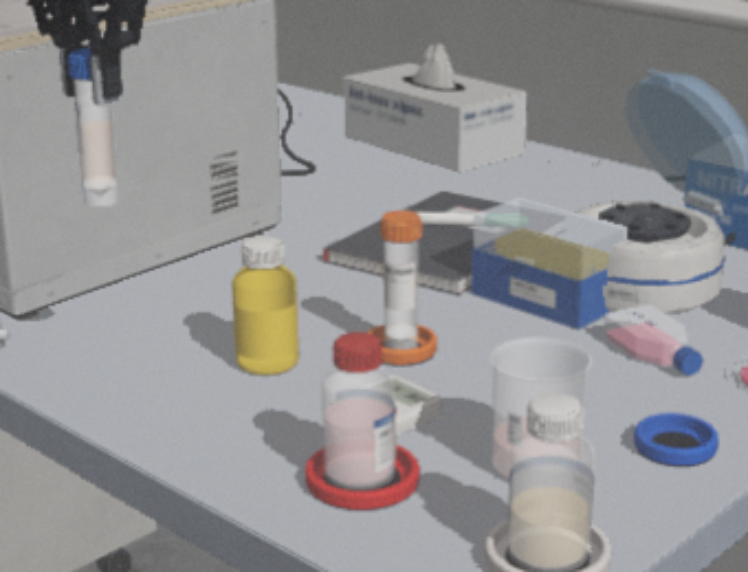

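Orange tube is seated (crop (402,340)), blue tube held upright (crop (98,140)). Carry it over at height to the blue stand.

```bash
python3 -m pendant '{"xyz":[[-0.03,-0.06,0],[-0.09,-0.17,0],[-0.16,-0.3,0],[-0.23,-0.43,0],[-0.3,-0.56,0],[-0.37,-0.69,0],[-0.44,-0.82,0],[-0.51,-0.95,0],[-0.53,-0.99,0]],"spin":[0,0,0,0,0,0,0,0,0]}' && python3 -m pendant '{"xyz":[[-0.06,-0.12,0],[-0.13,-0.25,0],[-0.2,-0.39,0],[-0.27,-0.53,0],[-0.34,-0.67,0],[-0.41,-0.81,0],[-0.46,-0.92,0],[-0.49,-0.985,0],[-0.49,-0.985,0],[-0.49,-0.985,0]],"spin":[0,0,0,0,0,0,0,0,0,0]}' && python3 -m pendant '{"xyz":[[0,0,0.06],[0,0,0.16],[0,0,0.27],[0,0,0.38],[0,0,0.44],[0,0,0.47],[0,0,0.47],[0,0,0.47]],"spin":[0,0,0,0,0,0,0,0]}' && python3 -c "
from loc import *
go(.629,-.289,.055,90)
c=cam('scene');cv2.imwrite('pics/k.png',cv2.resize(c['img'][120:320,340:540,::-1],None,fx=3,fy=3))"
```

```text
time: 26.2
eef_pos: [0.5302, -0.0962, 0.1995]
orientation: [-0.006, -3.14, 0.003]
force: [0.3, 0.1, -0.8]
gripper_width: 0.385
grasp_force: 26.2
time: 27.03
eef_pos: [0.6269, -0.2893, 0.199]
orientation: [-0.002, -3.139, -0.001]
force: [-0.1, 1.1, -0.6]
gripper_width: 0.382
grasp_force: 26.3
time: 27.7
eef_pos: [0.6278, -0.289, 0.1074]
orientation: [0.0, 3.141, -0.0]
force: [-0.1, -0.6, -0.1]
gripper_width: 0.387
grasp_force: 26.3
t 27.7 pos [ 0.6278 -0.289   0.1074] yaw 90.0 shift [-0.006  0.     0.262] tilt 0.03
spin -0.0
```

View pics/k.png

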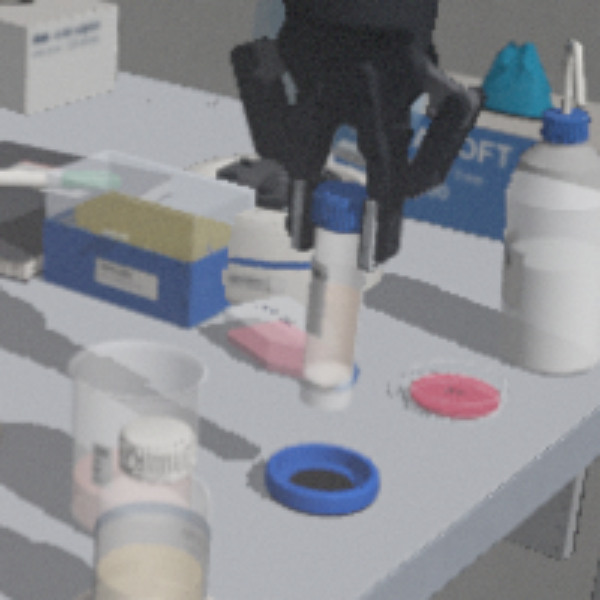

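Blue tube (crop base (327,398)) is over the blue stand (322,480). Lower, release, retreat.

```bash
python3 -m pendant '{"xyz":[[-0.005,0,0.06],[-0.005,0,0.13],[-0.005,0,0.18],[-0.005,0,0.22],[-0.005,0,0.245],[-0.005,0,0.26],[-0.005,0,0.26],[-0.005,0,0.26],[-0.005,0,0.26]],"spin":[0,0,0,0,0,0,0,0,0]}' && python3 -m pendant '{"xyz":[[0,0,0],[0,0,0],[0,0,0],[0,0,0],[0,0,0],[0,0,0]],"spin":[0,0,0,0,0,0]}' 1 && python3 -m pendant '{"xyz":[[0,0,-0.08],[0,0,-0.2],[0,0,-0.35],[0,0,-0.5],[0,0,-0.7],[0,0,-0.9],[0,0,-0.9],[0,0,-0.9],[0,0,-0.9]],"spin":[0,0,0,0,0,0,0,0,0]}' && python3 -c "
from loc import *
c=cam('scene');cv2.imwrite('pics/l.png',cv2.resize(c['img'][100:360,140:480,::-1],None,fx=2.2,fy=2.2))"
```

```text
time: 28.5
eef_pos: [0.6287, -0.2893, 0.055]
orientation: [0.001, 3.141, -0.0]
force: [-0.4, 0.7, 1.1]
gripper_width: 0.38
grasp_force: 25.4
time: 29.0
eef_pos: [0.6285, -0.2892, 0.0549]
orientation: [-0.001, -3.142, 0.0]
force: [-0.2, -0.9, 0.2]
gripper_width: 0.997
grasp_force: 0.0
time: 29.75
eef_pos: [0.6284, -0.289, 0.2346]
orientation: [-0.0, -3.141, -0.0]
force: [0.1, 0.2, -0.9]
gripper_width: 0.996
grasp_force: 0.0
```

View pics/l.png

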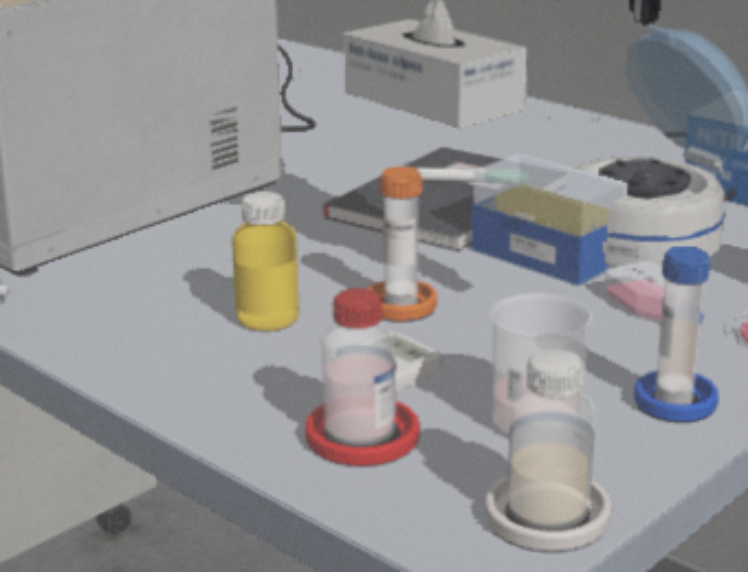

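All four stand upright in their matching stands (orange (402,295), red (362,430), blue (677,395), white (548,510)), and the beaker and timer have not moved. Handing in.

```bash
python3 -c "
from plant import r
print(r.job_done())"
```

```text
the job is handed in; nothing more can be done
None
```

The job is handed in: both bottles and both tubes stand upright inside the stands matching their caps, and the beaker and timer look unmoved in the last picture, at about 30 s of the 112 s allowed; the verdict was not shown.

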